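# Cam-clamp a briar blank for drilling

## Robot

A 6-joint arm with a two-finger parallel gripper is mounted at the origin on the work surface. World frame = base frame: x ahead of the robot, y to its left, z up, the work surface at z = 0. Lengths are in mm, angles in rad, forces in N, time in s.
With the tool pointing down it reaches from about 400 to 925 mm from the base axis. Payload 3.4 kg.
Tool frame: the origin (TCP) lies on the centre line of the jaws, within the pads' length; the fingertips stand 8 mm ahead of it and the grasp point (between the pads) lies 11 mm behind it (ctrl.tcp_to_tips is the z of the fingertips in the tool frame, in mm); z points along the fingers, y is the direction in which the jaws open and shut (so a half turn about z gives the same grasp; the last joint's range is limited). The gripper opens to 85 mm and grips with 20 to 120 N. Pads are 22 mm wide; open, the fingers measure 114 mm over their backs; the gripper's body (76 mm by 85 mm) begins 54 mm behind the grasp point. The pads swing forward as they close: fully open they stand 13 mm farther back than shut.
Start: joints at [-1.24, 0.307, 1.506, -0, 1.328, -0.073], TCP at [226.432, -528.545, 239.305] pointing down, gripper open.
Joint ranges: [-3.12, 3.12], [-1.05, 2.28], [0.14, 2.33], [-1.42, 4.57], [0.1, 2.73], [-2.68, 2.68]. Speed limits (rad/s): [2.57, 2.57, 3.14, 3.14, 3.14, 3.14].

## Interface

Orientations are given as a rotation vector (axis times angle).
In Python, from station import ctrl gives the robot as it stands.
- The arm moves only by the tool apply_moves, never from a script. Its arguments are lists of equal length, an entry for each row: "rot": the turn, a rotation vector about the tool's x, y, z in degrees, a list of three; "translation": the shift along the tool's x, y, z in mm, a list of three; "hand": the finger opening in mm, from 0 to 85.4. In form: {"rot": [[ax, ay, az], ...], "translation": [[tx, ty, tz], ...], "hand": [hand, ...]}. A call has exactly 5 rows; each row is the pose to reach, as a shift and turn from the pose commanded when the call began, along the tool's axes at that moment; what a row does not reach only later rows make up. A row lasts 1/8 s, in which the tool goes at most 62.5 mm and 10.7 degrees, less where a joint would pass 70% of its speed; a pose out of reach is approached as far as the arm can. A call with a gripper value outside its range is refused whole. The fingers move at their own pace and stop on an object; "grip_force" is the grip in N (left out, the last holds). Time passes only in rows, so rows that repeat a pose let the fingers close, or fill a call up. It gives the time, the measured TCP pose, the force and the opening at its end, in the units of the state.
- ctrl.get_obs(): the state, without advancing time (a new reading comes with each control period).
- ctrl.snapshot(name): name is "side" or "top" or "wrist"; returns a dict with "img" (480x640x3 uint8, red, green, blue), "depth" (480x640 float32, mm along the optical axis (not along the pixel's ray), 0 where there is no reading), "fov_y" (degrees; the focal length in pixels is half the picture's height over the tangent of half this angle, whatever the lens; pixels are square), "cx", "cy" (the principal point, pixels), "R" (3x3) and "t" (3): a world point X has camera coordinates R X + t; the wrist camera has in their place "mount" (4x4, takes a point from camera to tool coordinates, whose origin is the TCP and whose axes are the flange's). Camera axes: x right, y down, z forward; pixel columns grow to the right and rows downward; lengths in mm; the calibration is good to about 2 mm. A picture is of the moment at which its call begins: read the wrist's pose just before it.
- ctrl.sign_off(): hands the job in, once; it reports no verdict.
The state is a dict: "clock": time; "qpos": joint angles; "qd": joint speeds; "joint_torque": joint torques, N m; "position": TCP position; "orientation": TCP orientation; "ft_force": force on the tool from outside, world axes, zero at the start; "torque": the same for the moment, N m; "grip_width": finger opening in mm.
Only numpy, scipy, OpenCV 4.12 (cv2) and the standard library are available. Lean on these libraries where they do the work, as an engineer would, in place of code of your own. Each camera call takes 0.05 s, during which the arm holds its last target. There are 200 camera calls.

## Task

Set the briar pipe blank centred into the open nest of the green cam clamp and let go of it, then turn the red-knobbed crank counter-clockwise (seen from above) over the cam's high nose until the roller has dropped into the cam's flat dwell, so that the blank stays clamped on its own when you let go of the crank. Feel for the dwell and do not force the crank on up the steep shoulder behind it, which would crush the blank; leave the bottle, jar and tin where they stand.

Things in the scene. Friction and masses are not known exactly. Their poses are not given: they have to be found in the camera images.
- blank: Loose reddish-brown briar block, 56 (x) by 40 (y) by 44 mm high, about 90 g, dark round mark on top. Origin: centre of its underside, z up; it starts upright on the bench. Its 40 mm width (its y) goes between the jaws, its 56 mm length along the fixture's x, either way round; held by its two end faces (its x faces), which stick out 8 mm beyond the 40 mm wide jaws at each side.
- fixture: The green cam clamp, bolted to the bench. Origin: on the vertical camshaft axis at bench height, z up; its +y runs from the camshaft to the nest and the fixed jaw. Base plate 12 mm thick, 130 mm wide (x) around the camshaft (y -90 to 85 mm), 66 mm wide at the nest (up to y 184 mm).
- nest (a point): Middle of the nest floor, where the clamped blank's underside centre ends up: 130 mm along +y of the fixture's origin, 20 mm above the bench; its axes are the fixture's. Open, the jaws are 48 mm apart (fixture y 102 to 150 mm): a blank set down 4 mm nearer the camshaft than this point has 4 mm of room at either jaw. The closing jaw then pushes it against the fixed jaw.
- fixed_jaw (a point): Middle of the upper edge of the fixed steel jaw's face: 150 mm along fixture +y, 60 mm above the bench. The jaw is 44 mm wide in fixture x.
- jaw: The sliding steel jaw, 40 mm wide, top at z 56 mm; axes as the fixture's, pressing face 70 mm along its +y from its origin. The cam's roller pushes it along +y through a spring (3500 N/m, 8 N preload). It meets the blank after about 8 mm of cam lift and then stands still while the force grows: about 35 N on the nose, 29 N in the dwell; above 41 N the blank is crushed.
- cam_centre (a point): Centre of the brass cam (rim radius 26 to 45 mm) on the camshaft, 42 mm above the bench, below the crank. As it turns, the roller on its +y side meets: the base circle (no load), a rise of 15.6 mm in 1.2 rad to the nose, a 1.6 mm drop in 0.22 rad, the flat dwell, 0.16 rad long, and a steep shoulder, 5 mm in 0.35 rad.
- crank (a joint): Crank angle (rad). At 0 the crank arm points along the fixture's -x; it grows counter-clockwise seen from above, the way to turn; it starts between 0 and 0.3. The cam sits on the shaft at a different, unmeasured angle each time: the middle of the dwell lies anywhere from 1.8 to 3.8 rad. Turned backwards the cam runs onto the shoulder's steep back.
- knob (a point): Centre of the red crank knob, an upright freely spinning grip, 23 mm in diameter, z 82 to 128 mm, this point at z 106 mm, 60 mm from the camshaft axis; the rest of the clamp lies below 84 mm. It pushes back up to 10 N on the rise, none at the nose, pulls ahead on the drop, is slack in the dwell, then climbs past 12 N on the shoulder. Let go on the rise it springs back, on the drop it runs into the dwell.
- dye_bottle: Loose amber bottle with orange cap, 52 mm in diameter, 115 mm high; origin: centre of its underside. To be left alone.
- wax_tin: Loose white round tin, 48 mm in diameter, 16 mm high; origin: centre of its underside. To be left alone.
- stain_jar: Loose amber jar with black lid, 48 mm in diameter, 50 mm high; origin: centre of its underside. To be left alone.
There are look-alikes about, which are no part of the job. Several things look just like the blank: the one meant starts farthest to the robot's right.

How it is judged:
By the outcome, as a careful person would: the job done as asked, in the order asked, and still so for the second after the job is handed in, with the robot touching nothing.
It also fails if it takes over 72 s, if anything falls off the work surface, if the arm or the gripper's body presses on something with over 40 N, if the wrist force passes 120 N, or if a joint passes its speed limit or range.

## Working session

There is one attempt and no reset: what is moved stays moved. The work goes in short steps, Python scripts to look and compute and a tool call to move; the robot and the scene stay as the last step left them, time stands still between calls to the robot, and variables do not carry over. Pictures are saved under pics/ and viewed, about 8 in all and at most 12, crops included, and the job is handed in when it is done.

Besides the shell and the picture viewer there is one more tool, called after "Emit:" as name(argument=value, ...), one argument or row to a line, values as JSON. apply_moves: Moves the arm, as the interface text tells. Its arguments: {"type":"object","properties":{"rot":{"type":"array","items":{"type":"array","items":{"type":"number"}}},"translation":{"type":"array","items":{"type":"array","items":{"type":"number"}}},"hand":{"type":"array","items":{"type":"number"}},"grip_force":{"type":"number"}},"required":["rot","translation","hand"]}

```bash
mkdir -p pics; ls; python3 - <<'E'
from station import ctrl
import cv2,numpy as np
o=ctrl.get_obs();print({k:np.round(v,3) for k,v in o.items()}, ctrl.tcp_to_tips)
for n in("top","side"):
    s=ctrl.snapshot(n);np.savez("pics/%s0.npz"%n,**s);cv2.imwrite("pics/%s0.png"%n,s["img"][:,:,::-1]);print(n,s["fov_y"],s["cx"],s["cy"],s["R"],s["t"])
E
```

```text
pics
{'clock': np.float64(0.0), 'qpos': array([-1.24 ,  0.308,  1.508, -0.   ,  1.328, -0.074]), 'qd': array([ 0.   ,  0.001, -0.001, -0.   , -0.001,  0.   ]), 'joint_torque': array([-2.0000e-03, -4.5755e+01, -2.5191e+01,  0.0000e+00,  1.3000e-02,
       -0.0000e+00]), 'position': array([ 226.182, -527.895,  238.382]), 'orientation': array([-3.075, -0.631,  0.   ]), 'ft_force': array([ 0.774, -0.271, -0.01 ]), 'torque': array([ 0.032,  0.062, -0.018]), 'grip_width': np.float64(85.219)} 8.0
top 55.68883345462407 315.5315943880288 246.19874030409014 [[-0.02147726 -0.99974577  0.00686408]
 [-0.99836276  0.02108248 -0.05317268]
 [ 0.05301445 -0.00799485 -0.99856174]] [ 29.42767195 583.60109994 992.37445973]
side 49.47866775521273 310.83738408733427 228.6491834618006 [[ 0.96795773 -0.25110476 -0.00205646]
 [-0.18373271 -0.70262235 -0.687433  ]
 [ 0.17117279  0.66578392 -0.72624489]] [-569.57018989  199.7980269  1115.16057149]
```

View pics/top0.png

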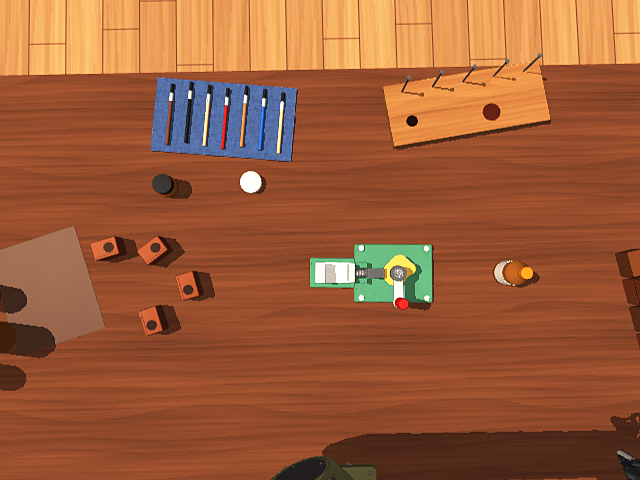

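View pics/side0.png

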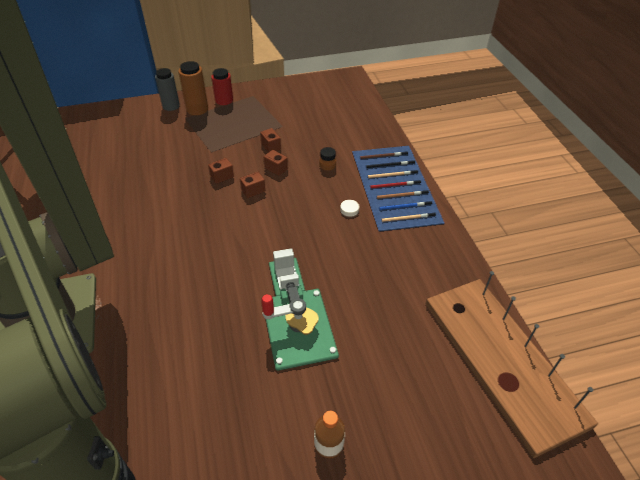

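```bash
cat > h.py <<'E'
import numpy as np,cv2
def ray(s,u,v,z):
    f=240/np.tan(np.radians(s["fov_y"])/2)
    d=s["R"].T@np.array([(u-s["cx"])/f,(v-s["cy"])/f,1]);c=-s["R"].T@s["t"]
    return c+d*(z-c[2])/d[2]
def dep(s,u,v):
    f=240/np.tan(np.radians(s["fov_y"])/2);D=float(s["depth"][int(v),int(u)])
    return s["R"].T@(np.array([(u-s["cx"])/f*D,(v-s["cy"])/f*D,D])-s["t"])
E
python3 - <<'E'
from h import *
s=dict(np.load("pics/top0.npz"));im=s["img"][:,:,::-1]
for p in [(107,248),(154,249),(189,286),(151,320),(628,262),(634,290),(636,318),(398,272),(402,303),(361,248),(428,248),(428,298),(361,298)]:
    print(p,np.round(dep(s,*p),1))
a=cv2.resize(im[225:345,80:220],None,fx=5,fy=5,interpolation=2)[:, :460]
a=cv2.resize(im[255:325,135:220],(425,350),interpolation=2)
b=cv2.resize(im[240:330,590:640],(250,450),interpolation=2)
c=cv2.resize(im[235:315,300:440],(700,400)[0:2],interpolation=2)
A=np.zeros((850,700,3),np.uint8);A[:350,:425]=a;A[:450,440:690]=b;A[450:]=c
cv2.imwrite("pics/c1.png",cv2.resize(A,(494,600),interpolation=cv2.INTER_AREA))
E
```

```text
(107, 248) [588.2 465.5  43.3]
(154, 249) [583.9 364.7  43.2]
(189, 286) [502.9 290.6  41.4]
(151, 320) [432.6 370.9  44.9]
(628, 262) [ 534.2 -662.3   36.7]
(634, 290) [ 473.1 -672.5   35.9]
(636, 318) [ 410.5 -686.5   17.3]
(398, 272) [ 523.6 -151.7   82.6]
(402, 303) [ 463.  -149.5  126.2]
(361, 248) [577.9 -83.6  17.1]
(428, 248) [ 574.9 -233.4   12.8]
(428, 298) [ 464.1 -229.6   12.7]
(361, 298) [467.6 -80.7  16.7]
```

View pics/c1.png

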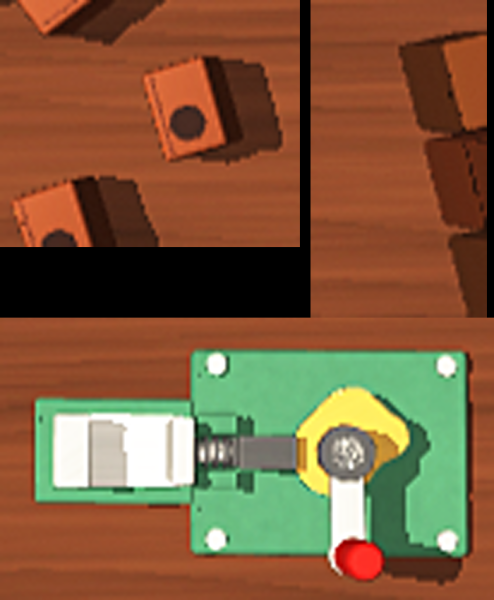

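```bash
python3 - <<'E'
from h import *
from station import ctrl
s=ctrl.snapshot("wrist");np.savez("pics/w0.npz",**s);print(s["mount"],s["fov_y"],s["cx"],s["cy"]);w=s["img"][:,:,::-1]
t=dict(np.load("pics/top0.npz"))["img"][:,:,::-1]
A=np.zeros((600,800,3),np.uint8);A[:360,:480]=cv2.resize(w,(480,360));A[:550,500:750]=cv2.resize(t[225:335,590:640],(250,550),interpolation=2)
cv2.imwrite("pics/c2.png",A)
E
```

```text
[[ 1.07523929e-04 -9.45136080e-01 -3.26676872e-01  8.49640843e+01]
 [ 9.99999924e-01  2.24192121e-04 -3.19484329e-04 -7.52372228e-01]
 [ 3.75194547e-04 -3.26676813e-01  9.45136032e-01 -1.35157987e+02]
 [ 0.00000000e+00  0.00000000e+00  0.00000000e+00  1.00000000e+00]] 68.60989664036458 319.91457892782614 244.64240244232678
```

View pics/c2.png

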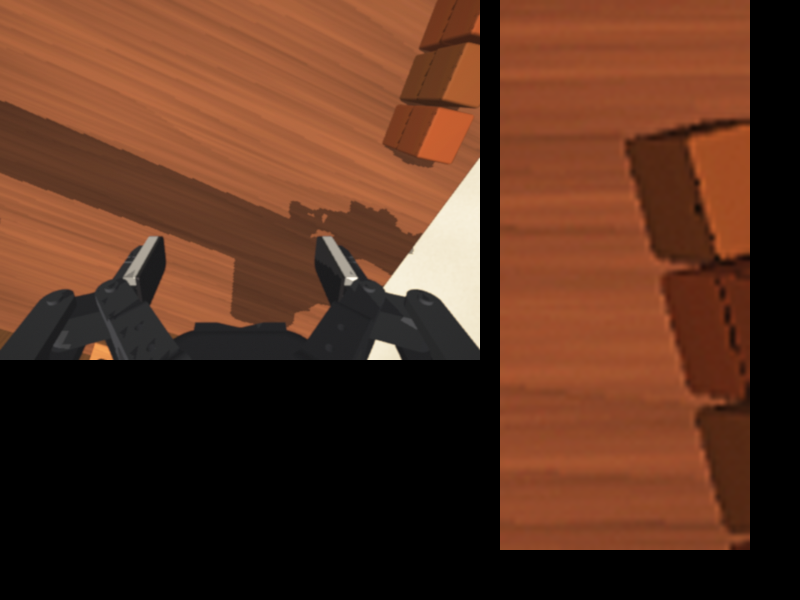

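```bash
cat >> h.py <<'E'
from scipy.spatial.transform import Rotation as Rn
def go(o,x,y,z,h):
    "tool shift and turn from pose o to world target, tool down, tool x heading h deg"
    R=Rn.from_rotvec(o[1]);c,s_=np.cos(np.radians(h)),np.sin(np.radians(h))
    T=Rn.from_matrix(np.array([[c,s_,0],[s_,-c,0],[0,0,-1]]))
    print((x,y,z,h),"tr",np.round(R.inv().apply(np.array([x,y,z])-o[0]),1),"rot",np.round((R.inv()*T).as_rotvec(degrees=True),1))
    return (np.array([x,y,z]),T.as_rotvec())
def wsnap(ctrl):
    o=ctrl.get_obs();s=ctrl.snapshot("wrist")
    M=np.eye(4);M[:3,:3]=Rn.from_rotvec(o["orientation"]).as_matrix();M[:3,3]=o["position"]
    W=np.linalg.inv(M@s["mount"]);s["R"]=W[:3,:3];s["t"]=W[:3,3];return s
E
python3 - <<'E'
from h import *
from station import ctrl
s=dict(np.load("pics/top0.npz"))
P=np.array([ray(s,*p,44) for p in [(176.1,276.2),(193.9,271.1),(199.6,296.6),(181.7,300.3)]]);print(P.mean(0),P)
B=np.array([ray(s,*p,15) for p in [(361,248),(428,248),(428,298),(361,298)]]);print(B)
o=ctrl.get_obs();o=(o["position"],o["orientation"])
o=go(o,400,-300,330,68);o=go(o,490,-40,330,90)
E
```

```text
[502.96678735 292.42496254  44.        ] [[524.51546221 317.36032948  44.        ]
 [534.61145594 279.21164506  44.        ]
 [479.8890281  267.44152754  44.        ]
 [472.85120315 305.68634809  44.        ]]
[[ 577.9830143   -83.84992435   15.        ]
 [ 574.83309037 -232.82230401   15.        ]
 [ 464.2854331  -228.98874918   15.        ]
 [ 467.52845586  -80.88853645   15.        ]]
(400, -300, 330, 68) tr [ 249.5 -141.3  -91.2] rot [ -0.1  -0.  -44.8]
(490, -40, 330, 90) tr [274.8 -14.   -0. ] rot [  0.   0. -22.]
```

Emit:
apply_moves(
  rot=[
    [0,0,-9],
    [0,0,-18],
    [0,0,-27],
    [0,0,-36],
    [0,0,-45],
  ],
  translation=[
    [50,-28,-18],
    [100,-56,-36],
    [150,-85,-55],
    [200,-113,-73],
    [250,-141,-91],
  ],
  hand=[85,85,85,85,85],
)

```text
clock: 0.78
position: [401.4, -298.8, 330.7]
orientation: [-2.597, -1.767, -0.0]
ft_force: [0.8, 0.6, -0.9]
grip_width: 85.4
```

Emit:
apply_moves(
  rot=[
    [0,0,-5],
    [0,0,-11],
    [0,0,-16],
    [0,0,-22],
    [0,0,-22],
  ],
  translation=[
    [62,-4,0],
    [124,-8,0],
    [186,-11,0],
    [240,-13,0],
    [275,-14,0],
  ],
  hand=[85,85,85,85,85],
)

```text
clock: 1.4
position: [490.0, -37.4, 330.1]
orientation: [-2.214, -2.228, -0.0]
ft_force: [0.2, -0.6, -0.3]
grip_width: 85.1
```

Emit:
apply_moves(
  rot=[
    [0,0,0],
    [0,0,0],
    [0,0,0],
    [0,0,0],
    [0,0,0],
  ],
  translation=[
    [0,0,0],
    [0,0,0],
    [0,0,0],
    [0,0,0],
    [0,0,0],
  ],
  hand=[85,85,85,85,85],
)

```text
clock: 2.02
position: [489.7, -40.7, 330.3]
orientation: [2.219, 2.224, 0.0]
ft_force: [0.3, -0.2, -0.1]
grip_width: 84.9
```

```bash
python3 - <<'E'
from h import *
from station import ctrl
o=ctrl.get_obs();print(o["clock"],o["position"],o["orientation"],o["qd"])
s=wsnap(ctrl);np.savez("pics/w1.npz",**s)
cv2.imwrite("pics/w1.png",s["img"][:,:,::-1])
o=(o["position"],o["orientation"])
go(o,503,232,260,102)
E
```

```text
2.025 [489.70738839 -40.6556867  330.34813466] [2.21919477e+00 2.22361388e+00 2.87283400e-05] [ 4.29532389e-03  8.50543349e-04 -4.97190133e-05  2.07977890e-03
  4.17926386e-04  1.60403976e-03]
(503, 232, 260, 102) tr [272.6  13.8  70.3] rot [  0.    0.  -11.9]
```

View pics/w1.png

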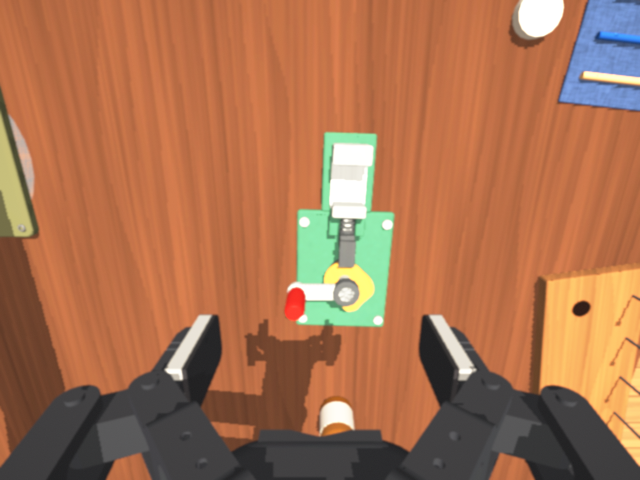

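Emit:
apply_moves(
  rot=[
    [0,0,-3],
    [0,0,-6],
    [0,0,-9],
    [0,0,-12],
    [0,0,-12],
  ],
  translation=[
    [58,3,5],
    [116,6,20],
    [174,9,40],
    [232,12,60],
    [273,14,70],
  ],
  hand=[85,85,85,85,85],
)

```text
clock: 2.7
position: [502.3, 235.2, 259.1]
orientation: [-1.971, -2.446, 0.002]
ft_force: [0.8, 0.1, 1.3]
grip_width: 85.2
```

Emit:
apply_moves(
  rot=[
    [0,0,0],
    [0,0,0],
    [0,0,0],
    [0,0,0],
    [0,0,0],
  ],
  translation=[
    [0,0,0],
    [0,0,0],
    [0,0,0],
    [0,0,0],
    [0,0,0],
  ],
  hand=[85,85,85,85,85],
)

```text
clock: 3.32
position: [503.1, 232.3, 260.7]
orientation: [1.974, 2.443, 0.001]
ft_force: [0.2, 0.6, 0.1]
grip_width: 84.9
```

```bash
python3 - <<'E'
from h import *
from station import ctrl
o=ctrl.get_obs();print(o["clock"],o["position"],o["orientation"],o["qd"][0])
s=wsnap(ctrl);np.savez("pics/w2.npz",**s)
cv2.imwrite("pics/w2.png",s["img"][:,:,::-1])
# fixture from w1
for n,sc in(("w1",1),("top0",1)):
    w=dict(np.load("pics/%s.npz"%n))
    f=240/np.tan(np.radians(w["fov_y"])/2);K=np.array([[f,0,w["cx"]],[0,f,w["cy"]],[0,0,1]])
    Rt=K@np.c_[w["R"][:,0],w["R"][:,1],w["R"][:,2]*12+w["t"]]
    A=np.array([[.5,0,430],[0,.5,-270],[0,0,1]])   # rect px(col=x,row=y) -> world
    G=cv2.warpPerspective(w["img"],Rt@A,(400,680),flags=cv2.INTER_LINEAR|cv2.WARP_INVERSE_MAP)
    h=cv2.cvtColor(G,cv2.COLOR_RGB2HSV);m=((h[...,0]>60)&(h[...,0]<90)&(h[...,1]>100)).astype(np.uint8)
    m=cv2.morphologyEx(m,cv2.MORPH_OPEN,np.ones((3,3)))
    L=[];
    for r in range(680):
        c=np.flatnonzero(m[r])
        if len(c)>10:L.append((r*.5-270,430+c[0]*.5,430+c[-1]*.5))
    L=np.array(L);wd=L[:,2]-L[:,1]
    print(n,"y range",L[0,0],L[-1,0])
    for lo,hi in((60,68),(126,132)):
        k=(wd>lo)&(wd<hi)
        if k.sum()>5:print(lo,k.sum(),"y",L[k,0].min(),L[k,0].max(),"mid",np.polyfit(L[k,0],(L[k,1]+L[k,2])/2,1),"w",wd[k].mean())
    if n=="w1":cv2.imwrite("pics/rect.png",G[:,:,::-1])
E
```

```text
3.325 [503.13526305 232.34358192 260.69768246] [1.97419952e+00 2.44330664e+00 7.96724205e-04] 0.004295960542920143
w1 y range -235.0 -62.5
top0 y range -241.0 31.0
60 191 y -65.0 30.0 mid [3.38101061e-02 5.26301101e+02] w 62.94240837696335
126 113 y -234.5 -73.5 mid [3.28864821e-02 5.26696578e+02] w 126.54424778761062
```

View pics/w2.png

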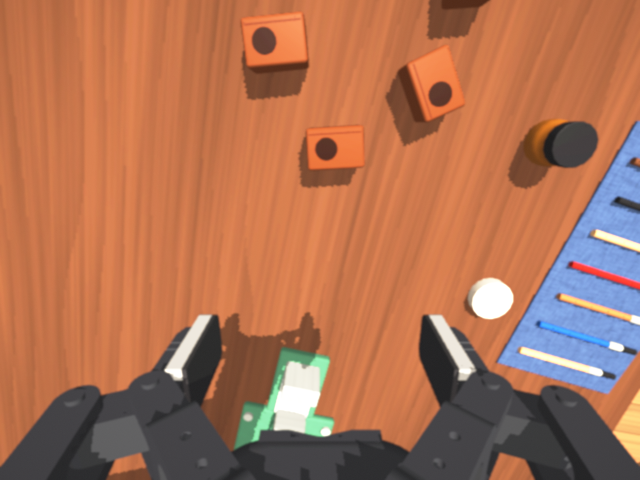

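```bash
python3 - <<'E'
from h import *
from station import ctrl
s=dict(np.load("pics/w2.npz"))
P=np.array([ray(s,*p,44) for p in [(307,133),(363,131),(365,167),(309,170)]]);print(P.mean(0)[:2],P[:,:2]); 
d=P[1]+P[2]-P[0]-P[3];print("yaw",np.degrees(np.arctan2(d[1],d[0])))
w=dict(np.load("pics/w1.npz"))
for nm,p,z in[("plate NW",(298,210),12),("NE",(394,212),12),("SE",(384,326),12),("nestW",(326,133),12),("nestE",(376,135),12),("hub",(346,293),84)]:print(nm,ray(w,*p,z)[:2],dep(w,*p))
h=cv2.cvtColor(w["img"],cv2.COLOR_RGB2HSV);print(h[250,310],h[200,328],h[150,374])
im=w["img"][:,:,::-1][120:340,270:410]
cv2.imwrite("pics/c3.png",cv2.resize(im,None,fx=2.7,fy=2.7,interpolation=2))
o=ctrl.get_obs();go((o["position"],o["orientation"]),*P.mean(0)[:2],130,90+np.degrees(np.arctan2(d[1],d[0])))
E
```

```text
[506.43234303 294.48370257] [[475.75827787 304.47641695]
 [527.52948676 317.4580069 ]
 [537.8546651  285.20635436]
 [484.58694238 270.79403207]]
yaw 14.617018942283645
plate NW [461.29065927 -63.82665726] [461.14042824 -64.40325114   9.59214742]
NE [588.14917006 -66.29254194] [ 5.90722365e+02 -6.91920955e+01  1.60319336e-01]
SE [ 585.61748008 -239.64539834] [ 5.88069214e+02 -2.46906701e+02  4.21783553e-01]
nestW [497.47806758  33.09987437] [497.48835067  33.08466685  11.40911016]
nestE [559.07637187  30.87898368] [560.8119425   30.53200688   0.67340599]
hub [ 521.7509076  -148.82717659] [ 521.6900247  -148.46072772   84.72212396]
[ 70  98 234] [ 69  88 235] [ 66  86 223]
(np.float64(506.4323430273633), np.float64(294.48370256861836), 130, np.float64(104.61701894228365)) tr [ 59.9  16.2 130.6] rot [ 0.  -0.  -2.5]
```

View pics/c3.png

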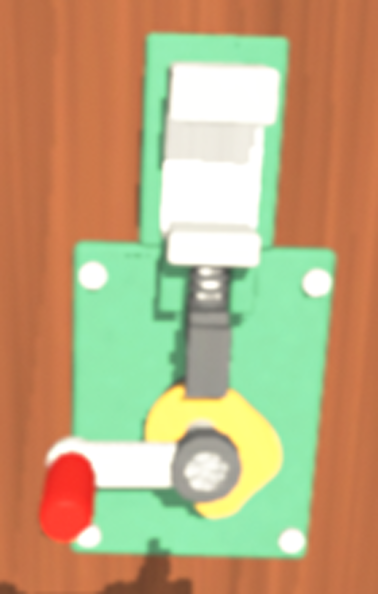

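Emit:
apply_moves(
  rot=[
    [0,0,-1.5],
    [0,0,-1.5],
    [0,0,-1.5],
    [0,0,-1.5],
    [0,0,-1.5],
  ],
  translation=[
    [25,6,50],
    [50,12,100],
    [59,15,140],
    [59,15,150],
    [59,15,150],
  ],
  hand=[85,85,85,85,85],
)

```text
clock: 4.0
position: [505.2, 293.5, 110.3]
orientation: [-1.941, -2.47, 0.001]
ft_force: [0.1, 0.5, 0.8]
grip_width: 85.0
```

```bash
python3 - <<'E'
from h import *
from station import ctrl
o=ctrl.get_obs();print(o["clock"],o["position"],o["orientation"],o["qd"][0])
s=wsnap(ctrl);np.savez("pics/w3.npz",**s)
cv2.imwrite("pics/w3.png",cv2.resize(s["img"][:,:,::-1],(480,360)))
h=cv2.cvtColor(s["img"],cv2.COLOR_RGB2HSV)
D=s["depth"];f=240/np.tan(np.radians(s["fov_y"])/2)
v,u=np.nonzero((D>0)&(D<500));z=D[v,u]
X=(np.c_[(u-s["cx"])/f*z,(v-s["cy"])/f*z,z]-s["t"])@s["R"]
k=(np.abs(X[:,2]-44)<5)&(np.hypot(X[:,0]-505,X[:,1]-293)<45)
print(k.sum(),X[k,2].mean(),cv2.minAreaRect(X[k,:2].astype(np.float32)))
for n in("w1",):
    w=dict(np.load("pics/%s.npz"%n))
    f=240/np.tan(np.radians(w["fov_y"])/2);K=np.array([[f,0,w["cx"]],[0,f,w["cy"]],[0,0,1]])
    Rt=K@np.c_[w["R"][:,0],w["R"][:,1],w["R"][:,2]*12+w["t"]]
    A=np.array([[.5,0,430],[0,.5,-270],[0,0,1]])
    G=cv2.warpPerspective(w["img"],Rt@A,(400,680),flags=cv2.INTER_LINEAR|cv2.WARP_INVERSE_MAP)
    h=cv2.cvtColor(G,cv2.COLOR_RGB2HSV);m=((h[...,0]>55)&(h[...,0]<90)&(h[...,1]>60)).astype(np.uint8)
    m=cv2.morphologyEx(m,cv2.MORPH_OPEN,np.ones((3,3)))
    L=[]
    for r in range(680):
        c=np.flatnonzero(m[r])
        if len(c)>10:L.append((r*.5-270,430+c[0]*.5,430+c[-1]*.5))
    L=np.array(L);wd=L[:,2]-L[:,1];print(n,"y range",L[0,0],L[-1,0])
    for lo,hi in((58,70),(120,135)):
        k=(wd>lo)&(wd<hi)
        if k.sum()>5:print(lo,k.sum(),"y",L[k,0].min(),L[k,0].max(),"mid",np.polyfit(L[k,0],(L[k,1]+L[k,2])/2,1),"w",wd[k].mean())
E
```

```text
4.0 [505.16386441 293.48149114 110.32158983] [-1.94081542e+00 -2.47017268e+00  1.48694488e-03] -0.007457125999209914
5419 44.31180804568983 ((504.3908386230469, 296.9029541015625), (55.691978454589844, 39.99314498901367), 15.765637397766113)
w1 y range -239.0 33.5
58 191 y -237.5 32.0 mid [-3.46468030e-03  5.25628996e+02] w 63.87958115183246
120 183 y -235.5 -66.5 mid [2.30920673e-02 5.25285433e+02] w 126.33060109289617
```

Emit:
apply_moves(
  rot=[
    [0,0,-2],
    [0,0,-2],
    [0,0,-2],
    [0,0,-2],
    [0,0,-2],
  ],
  translation=[
    [3,0,25],
    [3,0,55],
    [3,0,80],
    [3,0,93.5],
    [3,0,93.5],
  ],
  hand=[85,85,85,85,85],
)

```text
clock: 4.68
position: [504.9, 296.7, 17.3]
orientation: [1.898, 2.503, 0.001]
ft_force: [0.3, 0.4, 0.9]
grip_width: 85.1
```

Emit:
apply_moves(
  rot=[
    [0,0,0],
    [0,0,0],
    [0,0,0],
    [0,0,0],
    [0,0,0],
  ],
  translation=[
    [0,0,0],
    [0,0,0],
    [0,0,0],
    [0,0,0],
    [0,0,0],
  ],
  hand=[65,54,50,50,50],
  grip_force=35,
)

```text
clock: 5.3
position: [505.4, 297.3, 18.2]
orientation: [1.897, 2.503, 0.004]
ft_force: [-0.0, 0.5, 6.0]
grip_width: 55.6
```

Emit:
apply_moves(
  rot=[
    [0,0,0],
    [0,0,0],
    [0,0,0],
    [0,0,0],
    [0,0,0],
  ],
  translation=[
    [0,0,0],
    [0,0,-20],
    [0,0,-60],
    [0,0,-110],
    [0,0,-140],
  ],
  hand=[50,50,50,50,50],
)

```text
clock: 5.92
position: [505.2, 297.3, 159.6]
orientation: [1.896, 2.503, 0.005]
ft_force: [0.5, 0.1, -0.6]
grip_width: 55.7
```

```bash
python3 - <<'E'
from h import *
from station import ctrl
o=ctrl.get_obs();print(o["position"],o["orientation"])
o=go((o["position"],o["orientation"]),523,60,190,88.6);o=go(o,523,-75,190,88.6)
E
```

```text
[505.22223499 297.32411514 159.58013111] [1.89639076 2.5028121  0.00482014]
(523, 60, 190, 88.6) tr [-233.3  -47.   -30.7] rot [ 0.2 -0.1 17.1]
(523, -75, 190, 88.6) tr [-135.     3.3    0. ] rot [0. 0. 0.]
```

Emit:
apply_moves(
  rot=[
    [0,0,4],
    [0,0,8],
    [0,0,12],
    [0,0,16],
    [0,0,17.1],
  ],
  translation=[
    [-40,-8,-30],
    [-100,-20,-30],
    [-158,-32,-31],
    [-210,-43,-31],
    [-233,-47,-31],
  ],
  hand=[50,50,50,50,50],
)

```text
clock: 6.55
position: [521.8, 57.1, 188.0]
orientation: [2.252, 2.19, -0.001]
ft_force: [-0.6, 0.8, -1.6]
grip_width: 55.4
```

Emit:
apply_moves(
  rot=[
    [0,0,0],
    [0,0,0],
    [0,0,0],
    [0,0,0],
    [0,0,0],
  ],
  translation=[
    [-45,1,0],
    [-90,2,0],
    [-125,3,0],
    [-135,3,0],
    [-135,3,0],
  ],
  hand=[50,50,50,50,50],
)

```text
clock: 7.18
position: [521.7, -75.3, 187.8]
orientation: [-2.25, -2.192, -0.001]
ft_force: [-0.1, -0.8, -1.4]
grip_width: 55.7
```

```bash
python3 - <<'E'
from h import *
from station import ctrl
o=ctrl.get_obs();print(o["clock"],o["position"],o["orientation"],o["qd"][0])
s=wsnap(ctrl);np.savez("pics/w4.npz",**s)
D=s["depth"];f=240/np.tan(np.radians(s["fov_y"])/2)
v,u=np.nonzero((D>0)&(D<500));z=D[v,u]
X=(np.c_[(u-s["cx"])/f*z,(v-s["cy"])/f*z,z]-s["t"])@s["R"]
def rect(k):
    print(k.sum(),X[k,2].mean() if k.any() else 0, cv2.minAreaRect(X[k,:2].astype(np.float32)) if k.sum()>4 else 0, X[k,:2].min(0),X[k,:2].max(0))
near=(abs(X[:,0]-521)<36)&(X[:,1]>-90)
hh=np.histogram(X[near,2],bins=np.arange(-5,90,2.5));print([(a,b) for a,b in zip(hh[1],hh[0]) if b>50])
rect(near&(abs(X[:,2]-60)<2)&(X[:,1]>-15)) # fixed jaw top
rect(near&(abs(X[:,2]-56)<2)&(X[:,1]<-30))
rect(near&(abs(X[:,2]-20)<2.5))
rect(near&(abs(X[:,2]-12)<2.5)&(X[:,1]>-40))
im=s["img"][:,:,::-1].copy();cv2.imwrite("pics/w4.png",im)
E
```

```text
7.175 [521.65578565 -75.32917608 187.8244214 ] [-2.24982604e+00 -2.19197037e+00 -5.00791349e-04] 0.027198275191538595
[(np.float64(-2.5), np.int64(2112)), (np.float64(0.0), np.int64(6911)), (np.float64(2.5), np.int64(70)), (np.float64(7.5), np.int64(82)), (np.float64(10.0), np.int64(2125)), (np.float64(12.5), np.int64(1607)), (np.float64(17.5), np.int64(738)), (np.float64(20.0), np.int64(2248)), (np.float64(32.5), np.int64(591)), (np.float64(35.0), np.int64(160)), (np.float64(37.5), np.int64(56)), (np.float64(40.0), np.int64(103)), (np.float64(42.5), np.int64(178)), (np.float64(45.0), np.int64(202)), (np.float64(47.5), np.int64(166)), (np.float64(50.0), np.int64(52)), (np.float64(52.5), np.int64(185)), (np.float64(55.0), np.int64(781)), (np.float64(57.5), np.int64(628)), (np.float64(60.0), np.int64(1451))]
1968 60.38172365659078 ((526.2797241210938, 10.577677726745605), (21.490909576416016, 43.898399353027344), 88.51618957519531) [504.32606518  -0.70698468] [548.29451094  21.81961774]
879 56.201513807984135 ((523.5287475585938, -69.43383026123047), (41.292755126953125, 39.23983383178711), 87.86058807373047) [504.27450433 -89.91309888] [543.51385478 -48.42081864]
2986 20.494763382542065 ((524.4627685546875, -45.77464294433594), (87.1708755493164, 44.12226867675781), 88.08260345458984) [502.27009545 -89.71113792] [547.96607265  -1.81193061]
2430 12.30563337503454 ((525.0556640625, -3.670623779296875), (74.0670166015625, 64.66484832763672), 88.53607940673828) [491.79799429 -39.99530632] [556.99969749  34.03849032]
```

View pics/w4.png

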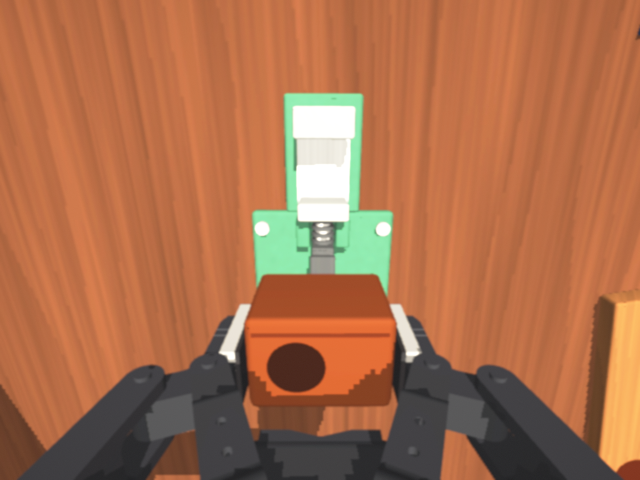

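```bash
python3 - <<'E'
from h import *
s=dict(np.load("pics/w4.npz"))
o=(np.array([521.656,-75.329,187.824]),np.array([-2.24982604e+00,-2.19197037e+00,-5e-4]))
D=s["depth"];f=240/np.tan(np.radians(s["fov_y"])/2)
v,u=np.mgrid[270:420,235:405];v=v.ravel();u=u.ravel();z=D[v,u]
X=(np.c_[(u-s["cx"])/f*z,(v-s["cy"])/f*z,z]-s["t"])@s["R"]
T=Rn.from_rotvec(o[1]).inv().apply(X-o[0])
for c in (290,300,310,320,330,345,360,380,400):
    i=np.flatnonzero((v==c)&(u==335));print(c,T[i].round(1))
k=(T[:,2]<5)&(T[:,2]>-22)&(T[:,0]>5)&(abs(T[:,1])<25)&(v<325);print("front face x",np.percentile(T[k,0],[5,50,95]),k.sum(), T[k,2].max())
k=(abs(T[:,2]+27)<4)&(abs(T[:,1])<26);print("top",k.sum(),T[k].min(0),T[k].max(0))
go(o,524.9,-24.1,100,88.5)
E
```

```text
290 [[19.8  6.4 -3.2]]
300 [[ 19.9   6.  -12.1]]
310 [[ 18.8   5.8 -17.8]]
320 [[ 19.2   5.5 -25.7]]
330 [[ 15.9   5.5 -26.9]]
345 [[  9.2   5.6 -26.4]]
360 [[  2.1   5.7 -25.5]]
380 [[ -6.2   5.8 -26.5]]
400 [[-16.2   6.  -25.9]]
front face x [19.00736917 19.4899915  19.99311104] 3957 4.996853056367671
top 12606 [-20.6015787  -25.99938734 -28.4596345 ] [ 20.31002088  25.9991673  -23.00041892]
(524.9, -24.1, 100, 88.5) tr [51.2  1.9 87.9] rot [-0. -0.  0.]
```

Emit:
apply_moves(
  rot=[
    [0,0,0],
    [0,0,0],
    [0,0,0],
    [0,0,0],
    [0,0,0],
  ],
  translation=[
    [30,1,10],
    [51.5,2,40],
    [51.5,2,80],
    [51.5,2,88],
    [51.5,2,88],
  ],
  hand=[50,50,50,50,50],
)

```text
clock: 7.85
position: [525.0, -23.1, 99.8]
orientation: [-2.247, -2.194, 0.001]
ft_force: [0.5, -0.0, -0.1]
grip_width: 55.5
```

Emit:
apply_moves(
  rot=[
    [0,0,0],
    [0,0,0],
    [0,0,0],
    [0,0,0],
    [0,0,0],
  ],
  translation=[
    [0,0,0],
    [0,0,0],
    [0,0,0],
    [0,0,0],
    [0,0,0],
  ],
  hand=[50,50,50,50,50],
)

```text
clock: 8.48
position: [525.2, -23.9, 99.9]
orientation: [2.249, 2.194, 0.0]
ft_force: [0.4, -0.2, -0.7]
grip_width: 55.6
```

```bash
python3 - <<'E'
from h import *
from station import ctrl
o=ctrl.get_obs();print(o["clock"],o["position"],o["orientation"],o["ft_force"],o["grip_width"])
o=go((o["position"],o["orientation"]),524.9,-23.9,38.5,88.5)
E
```

```text
8.475 [525.17891744 -23.88667608  99.94430339] [2.24872601e+00 2.19361637e+00 2.50999350e-04] [ 0.37384918 -0.21360375 -0.65373994] 55.589913819953445
(524.9, -23.9, 38.5, 88.5) tr [-0.  -0.3 61.4] rot [ 0.  -0.   0.1]
```

Emit:
apply_moves(
  rot=[
    [0,0,0],
    [0,0,0],
    [0,0,0],
    [0,0,0],
    [0,0,0],
  ],
  translation=[
    [0,0,15],
    [0,0,30],
    [0,0,45],
    [0,0,55],
    [0,0,61],
  ],
  hand=[50,50,50,50,50],
)

```text
clock: 9.1
position: [524.5, -23.7, 38.0]
orientation: [-2.247, -2.193, 0.002]
ft_force: [-12.6, 0.7, 53.9]
grip_width: 55.4
```

Emit:
apply_moves(
  rot=[
    [0,0,0],
    [0,0,0],
    [0,0,0],
    [0,0,0],
    [0,0,0],
  ],
  translation=[
    [0,0,0.5],
    [0,0,0.5],
    [0,0,1],
    [0,0,1],
    [0,0,1],
  ],
  hand=[50,50,50,50,50],
)

```text
clock: 9.72
position: [525.5, -23.8, 38.1]
orientation: [2.248, 2.194, 0.001]
ft_force: [-0.0, 0.3, 3.8]
grip_width: 55.4
```

Emit:
apply_moves(
  rot=[
    [0,0,0],
    [0,0,0],
    [0,0,0],
    [0,0,0],
    [0,0,0],
  ],
  translation=[
    [0,0,-0.5],
    [0,0,-0.5],
    [0,0,-0.5],
    [0,0,-0.5],
    [0,0,-0.5],
  ],
  hand=[58,62,70,76,76],
)

```text
clock: 10.35
position: [525.1, -23.8, 38.2]
orientation: [-2.249, -2.194, 0.0]
ft_force: [1.0, -0.6, -0.9]
grip_width: 75.8
```

Emit:
apply_moves(
  rot=[
    [0,0,0],
    [0,0,0],
    [0,0,0],
    [0,0,0],
    [0,0,0],
  ],
  translation=[
    [0,0,-20],
    [0,0,-60],
    [0,0,-110],
    [0,0,-160],
    [0,0,-160],
  ],
  hand=[76,76,76,76,76],
)

```text
clock: 10.98
position: [528.3, -24.2, 202.8]
orientation: [2.243, 2.189, 0.01]
ft_force: [-0.1, -0.4, -0.4]
grip_width: 76.1
```

Emit:
apply_moves(
  rot=[
    [0,0,0],
    [0,0,0],
    [0,0,0],
    [0,0,0],
    [0,0,0],
  ],
  translation=[
    [-25,0,0],
    [-50,0,0],
    [-50,0,0],
    [-50,0,0],
    [-50,0,0],
  ],
  hand=[76,76,76,76,76],
)

```text
clock: 11.6
position: [523.6, -73.0, 197.8]
orientation: [-2.247, -2.194, 0.0]
ft_force: [-0.4, 0.2, 0.6]
grip_width: 76.3
```

```bash
python3 - <<'E'
from h import *
from station import ctrl
o=ctrl.get_obs();print(o["clock"],o["position"],o["orientation"])
s=wsnap(ctrl);np.savez("pics/w5.npz",**s)
D=s["depth"];f=240/np.tan(np.radians(s["fov_y"])/2)
v,u=np.nonzero((D>0)&(D<500));z=D[v,u]
X=(np.c_[(u-s["cx"])/f*z,(v-s["cy"])/f*z,z]-s["t"])@s["R"]
for nm,k in(("blank",(abs(X[:,2]-64)<2)&(np.hypot(X[:,0]-525,X[:,1]+24)<45)),("knob",(X[:,2]>120)&(X[:,2]<134)&(np.hypot(X[:,0]-522,X[:,1]+150)<75)),("hub",(abs(X[:,2]-83)<4)&(np.hypot(X[:,0]-522,X[:,1]+150)<18)),("jawfix",(abs(X[:,2]-60)<1.6)&(X[:,1]>3)&(abs(X[:,0]-525)<30))):
    if k.sum()>5: print(nm,k.sum(),X[k,2].mean(),cv2.minAreaRect(X[k,:2].astype(np.float32)),cv2.minEnclosingCircle(X[k,:2].astype(np.float32)))
im=s["img"][:,:,::-1];cv2.imwrite("pics/w5.png",im[60:420,100:580])
E
```

```text
11.6 [523.6297912  -72.98028421 197.83266652] [-2.24706866e+00 -2.19399379e+00  4.14766947e-04]
blank 3714 64.39316221744096 ((525.7412719726562, -12.128421783447266), (62.79997253417969, 55.597991943359375), 88.62743377685547) ((525.6798706054688, -16.304677963256836), 37.57147979736328)
knob 586 126.69395226912452 ((464.9246826171875, -150.149658203125), (21.443313598632812, 16.22432518005371), 69.26042175292969) ((462.5585021972656, -149.2576141357422), 10.72816276550293)
hub 1221 83.97366852735271 ((521.528564453125, -149.9004364013672), (32.96797180175781, 33.169124603271484), 37.0275993347168) ((521.1510009765625, -150.0618896484375), 17.178903579711914)
jawfix 1474 60.322570909611805 ((526.1914672851562, 12.166609764099121), (18.807464599609375, 43.77030944824219), 89.08031463623047) ((526.3151245117188, 11.648338317871094), 23.180753707885742)
```

View pics/w5.png

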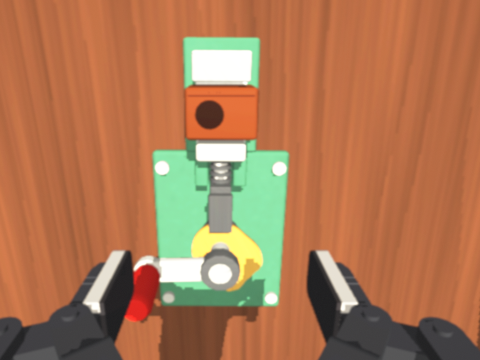

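```bash
python3 - <<'E'
from h import *
from station import ctrl
o=ctrl.get_obs();print(o["clock"],o["qpos"])
o=(o["position"],o["orientation"])
o=go(o,480,-110,198,43);o=go(o,462.3,-149.5,190,0);go(o,462.3,-149.5,97,0)
C=np.array([521.6,-150]);zt=48
for n in("w1","w5"):
    w=dict(np.load("pics/%s.npz"%n))
    h=cv2.cvtColor(w["img"],cv2.COLOR_RGB2HSV);m=((h[...,0]>20)&(h[...,0]<36)&(h[...,1]>90)&(h[...,2]>90))
    v,u=np.nonzero(m);X=np.array([ray(w,a,b,zt) for a,b in zip(u,v)])[:,:2]-C
    r=np.hypot(*X.T);ang=np.degrees(np.arctan2(X[:,0],X[:,1]))  # clockwise from +y
    zz=w["depth"][v,u];f=240/np.tan(np.radians(w["fov_y"])/2)
    print(n,"z",np.median([dep(w,a,b)[2] for a,b in zip(u,v)]))
    print([(int(a),round(float(r[(abs((ang-a+180)%360-180)<5)&(r<55)].max(initial=0)),1)) for a in range(-180,180,10)])
E
```

```text
11.65 [-2.18581400e-01  2.79587384e-01  1.66110150e+00  3.03270055e-04
  1.20165818e+00 -1.94902911e-01]
(480, -110, 198, 43) tr [-38.  -42.8  -0. ] rot [-0.  -0.  45.6]
(462.3, -149.5, 190, 0) tr [-39.9  16.8   8. ] rot [ 0.  0. 43.]
(462.3, -149.5, 97, 0) tr [ 0. -0. 93.] rot [0. 0. 0.]
w1 z 12.248294233420332
[(-180, 42.5), (-170, 0.0), (-160, 0.0), (-150, 0.0), (-140, 0.0), (-130, 0.0), (-120, 0.0), (-110, 0.0), (-100, 19.6), (-90, 27.3), (-80, 27.6), (-70, 27.9), (-60, 27.9), (-50, 28.0), (-40, 28.4), (-30, 29.4), (-20, 27.7), (-10, 19.1), (0, 18.7), (10, 19.2), (20, 20.5), (30, 28.4), (40, 28.0), (50, 27.6), (60, 28.8), (70, 31.0), (80, 34.1), (90, 36.8), (100, 39.6), (110, 41.7), (120, 41.9), (130, 40.7), (140, 40.9), (150, 43.5), (160, 44.9), (170, 44.9)]
w5 z 46.27309691679812
[(-180, 0.0), (-170, 0.0), (-160, 0.0), (-150, 0.0), (-140, 0.0), (-130, 0.0), (-120, 0.0), (-110, 19.8), (-100, 25.8), (-90, 26.2), (-80, 26.2), (-70, 26.6), (-60, 27.5), (-50, 27.8), (-40, 28.1), (-30, 28.9), (-20, 27.7), (-10, 18.6), (0, 18.0), (10, 18.4), (20, 19.5), (30, 29.3), (40, 28.8), (50, 28.5), (60, 30.0), (70, 31.9), (80, 35.4), (90, 37.1), (100, 40.2), (110, 41.4), (120, 41.1), (130, 39.5), (140, 40.5), (150, 43.8), (160, 44.8), (170, 44.9)]
```

Emit:
apply_moves(
  rot=[
    [0,0,9],
    [0,0,18],
    [0,0,27],
    [0,0,36],
    [0,0,45.6],
  ],
  translation=[
    [-7,-8,0],
    [-15,-17,0],
    [-23,-26,0],
    [-30,-34,0],
    [-38,-43,0],
  ],
  hand=[60,50,50,50,50],
)

```text
clock: 12.28
position: [479.9, -110.3, 198.3]
orientation: [-2.926, -1.145, -0.0]
ft_force: [-0.2, -0.7, -0.2]
grip_width: 50.0
```

Emit:
apply_moves(
  rot=[
    [0,0,9],
    [0,0,18],
    [0,0,27],
    [0,0,36],
    [0,0,43],
  ],
  translation=[
    [-10,4,0],
    [-20,8,0],
    [-30,12,2],
    [-40,17,5],
    [-40,17,8],
  ],
  hand=[50,50,50,50,50],
)

```text
clock: 12.9
position: [462.3, -150.5, 190.3]
orientation: [3.141, -0.007, 0.0]
ft_force: [-0.7, 0.7, 0.3]
grip_width: 50.1
```

Emit:
apply_moves(
  rot=[
    [0,0,0],
    [0,0,0],
    [0,0,0],
    [0,0,0],
    [0,0,0],
  ],
  translation=[
    [0,0,0],
    [0,0,0],
    [0,0,0],
    [0,0,0],
    [0,0,0],
  ],
  hand=[50,50,50,50,50],
)

```text
clock: 13.52
position: [462.4, -150.4, 190.4]
orientation: [3.142, 0.0, 0.0]
ft_force: [0.4, 0.7, -0.4]
grip_width: 50.1
```

```bash
python3 - <<'E'
from h import *
from station import ctrl
o=ctrl.get_obs();print(o["clock"],o["position"],o["orientation"],o["qpos"][5])
s=wsnap(ctrl)
D=s["depth"];f=240/np.tan(np.radians(s["fov_y"])/2)
v,u=np.nonzero((D>0)&(D<500));z=D[v,u]
X=(np.c_[(u-s["cx"])/f*z,(v-s["cy"])/f*z,z]-s["t"])@s["R"]
c=s["img"][v,u].astype(int);red=(c[:,0]>90)&(c[:,1]<60)
k=red&(X[:,2]>124)&(X[:,2]<134)&(np.hypot(X[:,0]-462,X[:,1]+149)<30)
print(k.sum(),cv2.minEnclosingCircle(X[k,:2].astype(np.float32)),X[k].mean(0))
go((o["position"],o["orientation"]),462.3,-149.5,97,0)
cv2.imwrite("pics/w6.png",s["img"][:,:,::-1])
E
```

```text
13.525 [ 462.39339599 -150.36369608  190.36176274] [3.14155444e+00 4.95609747e-04 1.49644851e-04] 1.1691784809773478
448 ((463.07806396484375, -150.82943725585938), 10.72373104095459) [ 464.65072642 -152.98135208  127.25745864]
(462.3, -149.5, 97, 0) tr [-0.1 -0.9 93.4] rot [ 0. -0.  0.]
```

Emit:
apply_moves(
  rot=[
    [0,0,0],
    [0,0,0],
    [0,0,0],
    [0,0,0],
    [0,0,0],
  ],
  translation=[
    [0,0,25],
    [0,0,50],
    [0,0,75],
    [0,0,90],
    [0,0,93],
  ],
  hand=[50,50,50,50,50],
)

```text
clock: 14.2
position: [461.6, -150.2, 96.4]
orientation: [-3.141, 0.0, 0.003]
ft_force: [0.2, -0.1, 0.5]
grip_width: 50.1
```

Emit:
apply_moves(
  rot=[
    [0,0,0],
    [0,0,0],
    [0,0,0],
    [0,0,0],
    [0,0,0],
  ],
  translation=[
    [0,0,0],
    [0,0,0],
    [0,0,0],
    [0,0,0],
    [0,0,0],
  ],
  hand=[35,26,20,18,18],
  grip_force=40,
)

```text
clock: 14.82
position: [463.0, -150.7, 98.2]
orientation: [3.141, -0.0, 0.003]
ft_force: [0.2, -0.6, 6.7]
grip_width: 22.0
```

Emit:
apply_moves(
  rot=[
    [0,0,-2.87],
    [0,0,-5.73],
    [0,0,-8.6],
    [0,0,-11.46],
    [0,0,-14.32],
  ],
  translation=[
    [0.1,3,0],
    [0.3,6,0],
    [0.7,9,0],
    [1.2,11.9,0],
    [1.9,14.8,0],
  ],
  hand=[18,18,18,18,18],
)

```text
clock: 15.45
position: [464.6, -165.1, 98.2]
orientation: [3.117, 0.394, 0.002]
ft_force: [-1.2, 1.6, 7.3]
grip_width: 21.9
```

Emit:
apply_moves(
  rot=[
    [0,0,-2.87],
    [0,0,-5.73],
    [0,0,-8.6],
    [0,0,-11.46],
    [0,0,-14.32],
  ],
  translation=[
    [0.1,3,0],
    [0.3,6,0],
    [0.7,9,0],
    [1.2,11.9,0],
    [1.9,14.8,0],
  ],
  hand=[18,18,18,18,18],
)

```text
clock: 16.08
position: [469.8, -179.0, 98.2]
orientation: [3.043, 0.779, 0.001]
ft_force: [-1.8, 0.8, 8.1]
grip_width: 21.9
```

Emit:
apply_moves(
  rot=[
    [0,0,-2.87],
    [0,0,-5.73],
    [0,0,-8.6],
    [0,0,-11.46],
    [0,0,-14.32],
  ],
  translation=[
    [0.1,3,0],
    [0.3,6,0],
    [0.7,9,0],
    [1.2,11.9,0],
    [1.9,14.8,0],
  ],
  hand=[18,18,18,18,18],
)

```text
clock: 16.7
position: [478.4, -191.1, 98.2]
orientation: [2.922, 1.153, 0.0]
ft_force: [-2.3, 0.2, 7.3]
grip_width: 22.1
```

Emit:
apply_moves(
  rot=[
    [0,0,-2.87],
    [0,0,-5.73],
    [0,0,-8.6],
    [0,0,-11.46],
    [0,0,-14.32],
  ],
  translation=[
    [0.1,3,0],
    [0.3,6,0],
    [0.7,9,0],
    [1.2,11.9,0],
    [1.9,14.8,0],
  ],
  hand=[18,18,18,18,18],
)

```text
clock: 17.32
position: [489.5, -200.6, 98.2]
orientation: [-2.756, -1.508, 0.0]
ft_force: [-2.9, 1.5, 8.7]
grip_width: 22.1
```

Emit:
apply_moves(
  rot=[
    [0,0,-2.87],
    [0,0,-5.73],
    [0,0,-8.6],
    [0,0,-11.46],
    [0,0,-14.32],
  ],
  translation=[
    [0.1,3,0],
    [0.3,6,0],
    [0.7,9,0],
    [1.2,11.9,0],
    [1.9,14.8,0],
  ],
  hand=[18,18,18,18,18],
)

```text
clock: 17.95
position: [501.9, -206.7, 98.2]
orientation: [-2.545, -1.839, 0.003]
ft_force: [-4.6, 0.4, 8.8]
grip_width: 21.8
```

Emit:
apply_moves(
  rot=[
    [0,0,-2.87],
    [0,0,-5.73],
    [0,0,-8.6],
    [0,0,-11.46],
    [0,0,-14.32],
  ],
  translation=[
    [0.1,3,0],
    [0.3,6,0],
    [0.7,9,0],
    [1.2,11.9,0],
    [1.9,14.8,0],
  ],
  hand=[18,18,18,18,18],
)

```text
clock: 18.58
position: [515.5, -209.7, 98.2]
orientation: [-2.295, -2.141, 0.005]
ft_force: [-7.0, -0.3, 11.2]
grip_width: 21.9
```

Emit:
apply_moves(
  rot=[
    [0,0,-2.87],
    [0,0,-5.73],
    [0,0,-8.6],
    [0,0,-11.46],
    [0,0,-14.32],
  ],
  translation=[
    [0.1,3,0],
    [0.3,6,0],
    [0.7,9,0],
    [1.2,11.9,0],
    [1.9,14.8,0],
  ],
  hand=[18,18,18,18,18],
)

```text
clock: 19.2
position: [525.1, -209.9, 98.1]
orientation: [-2.004, -2.406, 0.016]
ft_force: [-20.9, -6.7, 19.2]
grip_width: 22.1
```

```bash
python3 - <<'E'
from h import *
from station import ctrl
o=ctrl.get_obs();print({k:np.round(v,2) for k,v in o.items()})
s=wsnap(ctrl);t=ctrl.snapshot("side");np.savez("pics/w7.npz",**s)
A=np.zeros((480,800,3),np.uint8);A[:420,:400]=s["img"][60:480,120:520,::-1]
c=t["img"][200:400,230:370,::-1];A[:,410:746]=cv2.resize(c,(336,480),interpolation=2)
cv2.imwrite("pics/c7.png",A)
E
```

```text
{'clock': np.float64(19.2), 'qpos': array([-0.45,  0.44,  1.7 , -0.01,  1.02, -0.63]), 'qd': array([ 0.02,  0.02, -0.04, -0.01,  0.03, -0.37]), 'joint_torque': array([  7.37, -39.29, -24.06,   4.21,  -5.32,   0.36]), 'position': array([ 525.08, -209.89,   98.09]), 'orientation': array([-2.  , -2.41,  0.02]), 'ft_force': array([-20.93,  -6.69,  19.15]), 'torque': array([-0.98,  3.12, -0.06]), 'grip_width': np.float64(22.09)}
```

View pics/c7.png

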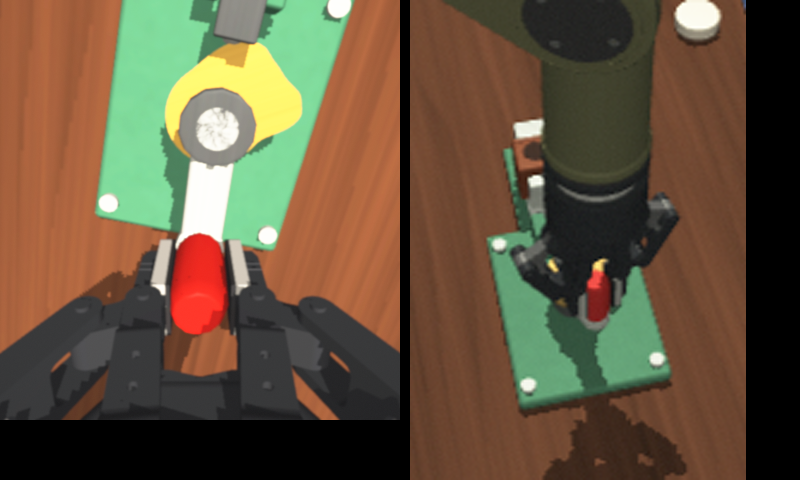

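```bash
python3 - <<'E'
from h import *
w=dict(np.load("pics/w7.npz"))
D=w["depth"];f=240/np.tan(np.radians(w["fov_y"])/2)
v,u=np.nonzero((D>0)&(D<500));z=D[v,u]
X=(np.c_[(u-w["cx"])/f*z,(v-w["cy"])/f*z,z]-w["t"])@w["R"]
k=(abs(X[:,2]-84)<3)&(np.hypot(X[:,0]-522,X[:,1]+150)<22);print("hub",X[k,2].mean(),cv2.minEnclosingCircle(X[k,:2].astype(np.float32)))
h=cv2.cvtColor(w["img"],cv2.COLOR_RGB2HSV)[v,u];red=((h[:,0]<6)|(h[:,0]>174))&(h[:,1]>180)&(h[:,2]>120)
k=red&(X[:,2]>120)&(np.hypot(X[:,0]-525,X[:,1]+209)<40);print("knob",k.sum(),X[k,2].mean(),cv2.minEnclosingCircle(X[k,:2].astype(np.float32)))
C=np.array([521.6,-150])
m=(h[:,0]>20)&(h[:,0]<36)&(h[:,1]>90)&(h[:,2]>90)&(abs(X[:,2]-46)<6);P=X[m,:2]-C
r=np.hypot(*P.T);ang=np.degrees(np.arctan2(P[:,0],P[:,1]))
print([(int(a),round(float(r[(abs((ang-a+180)%360-180)<3)&(r<52)].max(initial=0)),1)) for a in range(-120,180,6)])
# dark slider end & jaw
for nm,k in(("slider z~",(abs(X[:,0]-523)<5)&(X[:,1]>-140)&(X[:,1]<0)),):
    for y in range(-125,0,6):
        q=k&(abs(X[:,1]-y)<1.5);print(y,np.round(np.median(X[q,2]),1) if q.any() else None,end="; ")
E
```

```text
hub 84.39733137196181 ((522.152587890625, -152.75518798828125), 19.22789764404297)
knob 2706 126.81317115361453 ((524.9960327148438, -209.62020874023438), 11.596819877624512)
[(-120, 26.2), (-114, 26.5), (-108, 26.2), (-102, 26.3), (-96, 26.4), (-90, 26.0), (-84, 25.9), (-78, 25.9), (-72, 25.9), (-66, 25.7), (-60, 25.8), (-54, 25.6), (-48, 25.6), (-42, 25.7), (-36, 26.1), (-30, 27.2), (-24, 28.4), (-18, 30.3), (-12, 32.5), (-6, 34.5), (0, 35.1), (6, 26.4), (12, 37.3), (18, 40.8), (24, 41.0), (30, 40.9), (36, 39.6), (42, 39.5), (48, 39.4), (54, 41.0), (60, 43.6), (66, 44.4), (72, 44.7), (78, 44.5), (84, 43.2), (90, 39.7), (96, 35.3), (102, 30.7), (108, 28.3), (114, 26.7), (120, 26.1), (126, 26.2), (132, 0.0), (138, 0.0), (144, 0.0), (150, 0.0), (156, 0.0), (162, 0.0), (168, 0.0), (174, 0.0)]
-125 46.5; -119 46.6; -113 59.8; -107 63.5; -101 63.5; -95 63.7; -89 63.5; -83 63.6; -77 53.4; -71 44.7; -65 None; -59 None; -53 None; -47 None; -41 None; -35 None; -29 None; -23 None; -17 None; -11 None; -5 None;
```

Emit:
apply_moves(
  rot=[
    [0,0,0],
    [0,0,0],
    [0,0,0],
    [0,0,0],
    [0,0,0],
  ],
  translation=[
    [0,0,0],
    [0,0,0],
    [0,0,0],
    [0,0,0],
    [0,0,0],
  ],
  hand=[18,18,18,18,18],
)

```text
clock: 19.92
position: [527.4, -209.7, 98.1]
orientation: [-2.009, -2.407, 0.011]
ft_force: [-14.6, -4.6, 14.6]
grip_width: 21.7
```

```bash
python3 - <<'E'
from h import *
from station import ctrl
o=ctrl.get_obs();print({k:np.round(v,2) for k,v in o.items()})
E
```

```text
{'clock': np.float64(19.92), 'qpos': array([-0.45,  0.44,  1.7 , -0.01,  1.01, -0.63]), 'qd': array([-0., -0.,  0.,  0.,  0., -0.]), 'joint_torque': array([ 5.050e+00, -4.084e+01, -2.243e+01,  2.820e+00, -3.790e+00,
       -2.000e-02]), 'position': array([ 527.45, -209.73,   98.15]), 'orientation': array([-2.01, -2.41,  0.01]), 'ft_force': array([-14.58,  -4.61,  14.63]), 'torque': array([-0.62,  2.1 , -0.02]), 'grip_width': np.float64(21.68)}
```

Emit:
apply_moves(
  rot=[
    [0,0,-1.72],
    [0,0,-3.44],
    [0,0,-5.16],
    [0,0,-6.88],
    [0,0,-8.6],
  ],
  translation=[
    [0,1.8,0],
    [0.1,3.6,0],
    [0.2,5.4,0],
    [0.4,7.2,0],
    [0.7,9,0],
  ],
  hand=[18,18,18,18,18],
)

```text
clock: 20.55
position: [533.1, -208.8, 98.1]
orientation: [-1.818, -2.549, 0.018]
ft_force: [-22.1, -10.0, 20.3]
grip_width: 21.5
```

Emit:
apply_moves(
  rot=[
    [0,0,0],
    [0,0,0],
    [0,0,0],
    [0,0,0],
    [0,0,0],
  ],
  translation=[
    [0,0,0],
    [0,0,0],
    [0,0,0],
    [0,0,0],
    [0,0,0],
  ],
  hand=[18,18,18,18,18],
)

```text
clock: 21.18
position: [536.0, -208.2, 98.1]
orientation: [-1.823, -2.55, 0.012]
ft_force: [-15.3, -5.8, 13.8]
grip_width: 21.7
```

Emit:
apply_moves(
  rot=[
    [0,0,-1.72],
    [0,0,-3.44],
    [0,0,-5.16],
    [0,0,-6.88],
    [0,0,-8.6],
  ],
  translation=[
    [0,1.8,0],
    [0.1,3.6,0],
    [0.2,5.4,0],
    [0.4,7.2,0],
    [0.7,9,0],
  ],
  hand=[18,18,18,18,18],
)

```text
clock: 21.8
position: [547.2, -204.2, 98.2]
orientation: [-1.629, -2.683, 0.005]
ft_force: [-5.5, -1.6, 8.7]
grip_width: 21.8
```

Emit:
apply_moves(
  rot=[
    [0,0,0],
    [0,0,0],
    [0,0,0],
    [0,0,0],
    [0,0,0],
  ],
  translation=[
    [0,0,0],
    [0,0,0],
    [0,0,0],
    [0,0,0],
    [0,0,0],
  ],
  hand=[18,18,18,18,18],
)

```text
clock: 22.42
position: [551.7, -201.8, 98.3]
orientation: [1.631, 2.683, 0.006]
ft_force: [3.6, 6.5, 4.3]
grip_width: 22.0
```

Emit:
apply_moves(
  rot=[
    [0,0,-1.72],
    [0,0,-3.44],
    [0,0,-5.16],
    [0,0,-6.88],
    [0,0,-8.6],
  ],
  translation=[
    [0,1.8,0],
    [0.1,3.6,0],
    [0.2,5.4,0],
    [0.4,7.2,0],
    [0.7,9,0],
  ],
  hand=[18,18,18,18,18],
)

```text
clock: 23.05
position: [556.0, -198.9, 98.2]
orientation: [-1.422, -2.799, 0.004]
ft_force: [-6.8, -1.4, 9.7]
grip_width: 21.7
```

Emit:
apply_moves(
  rot=[
    [0,0,0],
    [0,0,0],
    [0,0,0],
    [0,0,0],
    [0,0,0],
  ],
  translation=[
    [0,0,0],
    [0,0,0],
    [0,0,0],
    [0,0,0],
    [0,0,0],
  ],
  hand=[18,18,18,18,18],
)

```text
clock: 23.68
position: [556.1, -198.9, 98.2]
orientation: [-1.424, -2.798, 0.003]
ft_force: [-5.0, 0.2, 9.5]
grip_width: 21.8
```

```bash
cat > cam.py <<'E'
from h import *
from station import ctrl
o=ctrl.get_obs();print(o["clock"],o["position"],o["ft_force"])
w=wsnap(ctrl);np.savez("pics/wl.npz",**w)
D=w["depth"];f=240/np.tan(np.radians(w["fov_y"])/2)
v,u=np.nonzero((D>0)&(D<500));z=D[v,u]
X=(np.c_[(u-w["cx"])/f*z,(v-w["cy"])/f*z,z]-w["t"])@w["R"]
h=cv2.cvtColor(w["img"],cv2.COLOR_RGB2HSV)[v,u];red=((h[:,0]<6)|(h[:,0]>174))&(h[:,1]>180)&(h[:,2]>120)
k=red&(X[:,2]>122)&(np.hypot(X[:,0]-522,X[:,1]+150)<80)
if k.sum()>5:
    c=cv2.minEnclosingCircle(X[k,:2].astype(np.float32))[0];print("knob",c,"crank",np.arctan2(-(c[1]+150),-(c[0]-521.7))%6.28+.026)
P=X-np.array([521.7,-150,0])
m=(h[:,0]>20)&(h[:,0]<36)&(h[:,1]>90)&(h[:,2]>60)&(abs(X[:,2]-46)<6);P=P[m]
r=np.hypot(P[:,0],P[:,1]);ang=np.degrees(np.arctan2(P[:,0],P[:,1]))
print([(int(a),round(float(r[(abs((ang-a+180)%360-180)<3)&(r<52)].max(initial=0)),1)) for a in range(-120,120,6)])
E
python3 cam.py
```

```text
23.675 [ 556.06420565 -198.86782417   98.24088039] [-5.00146431  0.19373351  9.53638601]
knob (556.4959106445312, -198.62310791015625) crank 2.217932062499406
[(-120, 26.4), (-114, 26.4), (-108, 26.5), (-102, 26.3), (-96, 26.2), (-90, 26.1), (-84, 26.1), (-78, 26.1), (-72, 26.4), (-66, 27.0), (-60, 28.3), (-54, 29.7), (-48, 31.5), (-42, 33.9), (-36, 35.7), (-30, 37.9), (-24, 39.1), (-18, 40.6), (-12, 40.9), (-6, 40.7), (0, 30.9), (6, 39.2), (12, 39.3), (18, 40.0), (24, 41.9), (30, 44.2), (36, 44.2), (42, 44.4), (48, 43.8), (54, 41.0), (60, 36.7), (66, 32.5), (72, 28.6), (78, 26.3), (84, 25.7), (90, 25.6), (96, 26.2), (102, 26.0), (108, 26.1), (114, 26.0)]
```

Emit:
apply_moves(
  rot=[
    [0,0,-1.15],
    [0,0,-2.3],
    [0,0,-3.44],
    [0,0,-4.6],
    [0,0,-5.16],
  ],
  translation=[
    [0,1.2,0],
    [0,2.4,0],
    [0.1,3.6,0],
    [0.2,4.8,0],
    [0.2,5.4,0],
  ],
  hand=[18,18,18,18,18],
)

```text
clock: 24.35
position: [558.6, -196.8, 98.2]
orientation: [-1.294, -2.858, 0.008]
ft_force: [-10.0, -5.5, 11.3]
grip_width: 22.0
```

Emit:
apply_moves(
  rot=[
    [0,0,0],
    [0,0,0],
    [0,0,0],
    [0,0,0],
    [0,0,0],
  ],
  translation=[
    [0,0,0],
    [0,0,0],
    [0,0,0],
    [0,0,0],
    [0,0,0],
  ],
  hand=[18,18,18,18,18],
)

```text
clock: 24.98
position: [558.6, -196.8, 98.2]
orientation: [-1.295, -2.858, 0.007]
ft_force: [-8.3, -4.3, 11.1]
grip_width: 21.8
```

```bash
python3 cam.py
```

```text
24.975 [ 558.61412485 -196.83364347   98.19483629] [-8.30183769 -4.28231941 11.09341124]
knob (559.093017578125, -196.44622802734375) crank 2.2746283169464254
[(-120, 26.6), (-114, 26.4), (-108, 26.4), (-102, 26.3), (-96, 26.2), (-90, 26.2), (-84, 26.0), (-78, 26.2), (-72, 26.8), (-66, 27.6), (-60, 29.1), (-54, 30.8), (-48, 32.7), (-42, 34.9), (-36, 37.1), (-30, 38.7), (-24, 39.9), (-18, 40.7), (-12, 40.9), (-6, 31.1), (0, 31.0), (6, 39.8), (12, 39.7), (18, 41.0), (24, 42.9), (30, 44.1), (36, 44.4), (42, 44.2), (48, 42.6), (54, 39.2), (60, 34.6), (66, 29.8), (72, 27.1), (78, 26.4), (84, 25.8), (90, 25.8), (96, 25.9), (102, 25.7), (108, 0.0), (114, 0.0)]
```

Emit:
apply_moves(
  rot=[
    [0,0,0],
    [0,0,0],
    [0,0,0],
    [0,0,0],
    [0,0,0],
  ],
  translation=[
    [0,0,0],
    [0,0,0],
    [0,0,0],
    [0,0,0],
    [0,0,0],
  ],
  hand=[24,28,34,40,40],
)

```text
clock: 25.65
position: [562.1, -194.8, 97.0]
orientation: [-1.298, -2.861, -0.001]
ft_force: [-0.1, -0.6, -0.1]
grip_width: 40.3
```

```bash
python3 cam.py
```

```text
25.65 [ 562.14296657 -194.80919618   97.03534392] [-0.11740107 -0.59857738 -0.11583723]
knob (558.3236083984375, -196.61061096191406) crank 2.2627786368377105
[(-120, 26.3), (-114, 26.5), (-108, 26.3), (-102, 26.2), (-96, 26.2), (-90, 26.2), (-84, 26.1), (-78, 26.0), (-72, 26.5), (-66, 27.6), (-60, 28.7), (-54, 30.3), (-48, 32.7), (-42, 34.8), (-36, 37.0), (-30, 38.7), (-24, 40.0), (-18, 40.6), (-12, 40.9), (-6, 31.0), (0, 30.9), (6, 39.2), (12, 39.3), (18, 40.4), (24, 43.1), (30, 44.0), (36, 44.3), (42, 44.3), (48, 42.9), (54, 39.5), (60, 34.7), (66, 30.4), (72, 27.7), (78, 26.2), (84, 25.5), (90, 25.7), (96, 25.5), (102, 25.7), (108, 25.9), (114, 26.0)]
```

Emit:
apply_moves(
  rot=[
    [0,0,0],
    [0,0,0],
    [0,0,0],
    [0,0,0],
    [0,0,0],
  ],
  translation=[
    [0,-1,0],
    [0,-1,0],
    [0,-1,0],
    [0,-1,0],
    [0,-1,0],
  ],
  hand=[34,29,28,28,28],
)

```text
clock: 26.32
position: [560.7, -196.2, 97.3]
orientation: [-1.298, -2.86, 0.001]
ft_force: [-2.8, -3.1, 1.2]
grip_width: 28.1
```

```bash
python3 cam.py | head -2
```

```text
26.325 [ 560.71450236 -196.1798141    97.31991651] [-2.75140582 -3.14987245  1.18664522]
knob (558.4763793945312, -196.4164581298828) crank 2.2668326810892516
```

Emit:
apply_moves(
  rot=[
    [0,0,0],
    [0,0,-0.5],
    [0,0,-1],
    [0,0,-1.5],
    [0,0,-2],
  ],
  translation=[
    [0,0.5,0],
    [0,1,0],
    [0,1.5,0],
    [0,2,0],
    [0,2.5,0],
  ],
  hand=[28,28,28,28,28],
)

```text
clock: 27.0
position: [561.1, -195.7, 97.3]
orientation: [-1.245, -2.882, 0.006]
ft_force: [-7.5, -8.4, 2.4]
grip_width: 28.3
```

```bash
python3 cam.py | head -2
```

```text
27.0 [ 561.12619009 -195.70779181   97.26035993] [-7.47921451 -8.36688933  2.43248861]
knob (558.7635498046875, -196.14266967773438) crank 2.2735085970371083
```

Emit:
apply_moves(
  rot=[
    [0,0,0],
    [0,0,0],
    [0,0,0],
    [0,0,0],
    [0,0,0],
  ],
  translation=[
    [0,0.5,0],
    [0,1,0],
    [0,1,0],
    [0,1,0],
    [0,1,0],
  ],
  hand=[28,28,28,28,28],
)

```text
clock: 27.68
position: [562.7, -194.6, 97.3]
orientation: [-1.247, -2.882, 0.004]
ft_force: [-5.6, -5.9, 1.7]
grip_width: 27.9
```

```bash
python3 cam.py | head -2; python3 - <<'E'
from h import *
w=dict(np.load("pics/wl.npz"))
D=w["depth"];f=240/np.tan(np.radians(w["fov_y"])/2)
v,u=np.nonzero((D>0)&(D<500));z=D[v,u]
X=(np.c_[(u-w["cx"])/f*z,(v-w["cy"])/f*z,z]-w["t"])@w["R"]
for n,X in(("now",X),):
  for x0 in(518,523,528):
    print(n,x0,[(y,float(np.round(np.median(X[q,2]),1))) for y in range(-120,-20,2) if (q:=(abs(X[:,0]-x0)<2)&(abs(X[:,1]-y)<1)).any()])
im=w["img"][:,:,::-1];cv2.imwrite("pics/wl.png",cv2.resize(im[0:300,120:520],(800,600),interpolation=2))
E
```

```text
27.675 [ 562.70372955 -194.63953823   97.30853866] [-5.55358252 -5.93810448  1.69245061]
knob (560.4735107421875, -195.08468627929688) crank 2.307076011354284
now 518 [(-120, 46.4), (-118, 46.5), (-116, 46.5), (-114, 46.5), (-112, 46.8), (-110, 62.5), (-108, 63.5), (-106, 63.4), (-104, 63.7), (-102, 63.7), (-100, 63.5), (-98, 63.7), (-96, 63.5), (-94, 63.4), (-92, 63.7), (-90, 63.6), (-88, 63.6), (-86, 63.5), (-84, 63.5), (-82, 63.8), (-80, 63.6), (-78, 63.4), (-76, 62.5), (-74, 53.6), (-72, 53.2), (-70, 46.6), (-68, 45.6), (-66, 42.4), (-64, 44.0), (-62, 45.3), (-60, 41.9), (-58, 43.4), (-56, 46.0), (-54, 52.0), (-52, 56.6), (-50, 56.3)]
now 523 [(-120, 46.5), (-118, 46.3), (-116, 46.7), (-114, 46.4), (-112, 47.6), (-110, 62.7), (-108, 63.7), (-106, 63.6), (-104, 63.5), (-102, 63.7), (-100, 63.5), (-98, 63.8), (-96, 63.4), (-94, 63.6), (-92, 63.6), (-90, 63.6), (-88, 63.6), (-86, 63.7), (-84, 63.7), (-82, 63.4), (-80, 63.7), (-78, 63.5), (-74, 53.2), (-72, 49.1), (-70, 47.9), (-68, 47.9), (-66, 44.5), (-64, 47.6), (-62, 48.1), (-60, 44.7), (-58, 47.1), (-56, 48.3), (-54, 53.9), (-52, 56.6), (-50, 56.7), (-48, 56.4), (-46, 55.9)]
now 528 [(-120, 46.7), (-118, 46.8), (-116, 46.9), (-114, 46.7), (-112, 46.7), (-110, 63.3), (-108, 63.2), (-106, 63.7), (-104, 64.0), (-102, 63.7), (-100, 63.7), (-98, 63.4), (-96, 63.7), (-94, 63.5), (-92, 63.7), (-90, 63.6), (-88, 63.6), (-86, 63.6), (-84, 63.9), (-82, 63.5), (-80, 63.8), (-78, 63.3), (-74, 53.2), (-72, 47.8), (-70, 47.0), (-68, 46.7), (-66, 43.4), (-64, 46.3), (-62, 47.4), (-60, 43.9), (-58, 46.7), (-56, 47.9), (-54, 53.9), (-52, 56.6), (-50, 56.8), (-48, 56.7), (-46, 56.8), (-44, 56.4), (-42, 56.0), (-40, 54.5)]
```

View pics/wl.png

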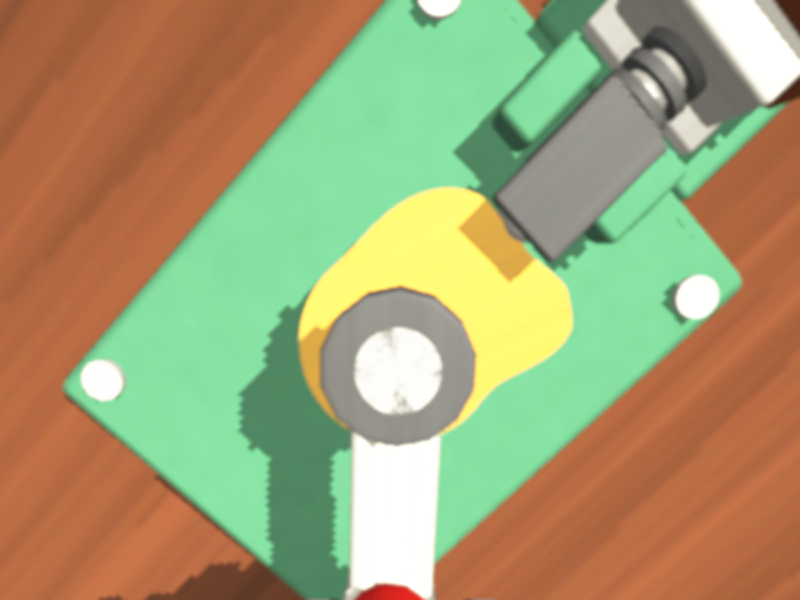

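Emit:
apply_moves(
  rot=[
    [0,0,0],
    [0,0,0],
    [0,0,0],
    [0,0,0],
    [0,0,0],
  ],
  translation=[
    [0,0.5,0],
    [0,1,0],
    [0,1.5,0],
    [0,1.5,0],
    [0,1.5,0],
  ],
  hand=[28,28,28,28,28],
)

```text
clock: 28.35
position: [562.9, -194.3, 97.3]
orientation: [-1.246, -2.881, 0.006]
ft_force: [-6.9, -8.6, 4.2]
grip_width: 28.1
```

```bash
python3 cam.py | head -2
```

```text
28.35 [ 562.85963668 -194.25112752   97.29037942] [-6.92240592 -8.64607933  4.24672002]
knob (560.5402221679688, -194.59674072265625) crank 2.313311218764181
```

Emit:
apply_moves(
  rot=[
    [0,0,0],
    [0,0,0],
    [0,0,0],
    [0,0,0],
    [0,0,0],
  ],
  translation=[
    [0,0.5,0],
    [0,0.5,0],
    [0,0.5,0],
    [0,0.5,0],
    [0,0.5,0],
  ],
  hand=[28,28,28,28,28],
)

```text
clock: 29.02
position: [562.9, -194.2, 97.3]
orientation: [-1.246, -2.881, 0.007]
ft_force: [-8.2, -8.2, 3.6]
grip_width: 28.1
```

```bash
python3 cam.py | head -2
```

```text
29.025 [ 562.92841039 -194.16129605   97.28267722] [-8.16095719 -8.23339273  3.58837242]
knob (560.6839599609375, -194.59902954101562) crank 2.3151157065872345
```

Emit:
apply_moves(
  rot=[
    [0,0,0],
    [0,0,0],
    [0,0,0],
    [0,0,0],
    [0,0,0],
  ],
  translation=[
    [0,-1.5,0],
    [0,-3,0],
    [0,-4.5,0],
    [0,-5,0],
    [0,-5,0],
  ],
  hand=[30,34,40,44,44],
)

```text
clock: 29.7
position: [561.8, -195.3, 97.3]
orientation: [1.248, 2.883, 0.0]
ft_force: [0.5, 0.5, 0.3]
grip_width: 44.3
```

```bash
python3 cam.py
```

```text
29.7 [ 561.84742759 -195.3277886    97.31170542] [0.47850229 0.46920833 0.2606623 ]
knob (560.1122436523438, -195.225830078125) crank 2.300908863709963
[(-120, 26.5), (-114, 26.4), (-108, 26.3), (-102, 26.2), (-96, 26.2), (-90, 26.2), (-84, 26.1), (-78, 26.1), (-72, 26.8), (-66, 28.1), (-60, 29.6), (-54, 31.3), (-48, 33.3), (-42, 35.6), (-36, 37.6), (-30, 38.8), (-24, 40.3), (-18, 40.8), (-12, 41.0), (-6, 40.5), (0, 30.9), (6, 39.9), (12, 39.9), (18, 41.6), (24, 43.8), (30, 44.2), (36, 44.4), (42, 44.1), (48, 42.1), (54, 38.2), (60, 33.6), (66, 29.2), (72, 26.7), (78, 25.6), (84, 25.5), (90, 25.8), (96, 25.7), (102, 25.8), (108, 26.0), (114, 0.0)]
```

Emit:
apply_moves(
  rot=[
    [0,0,0],
    [0,0,0],
    [0,0,0],
    [0,0,0],
    [0,0,0],
  ],
  translation=[
    [0,0,-20],
    [0,0,-50],
    [0,0,-80],
    [0,0,-110],
    [0,0,-110],
  ],
  hand=[50,50,50,50,50],
)

```text
clock: 30.38
position: [563.5, -196.2, 210.1]
orientation: [1.245, 2.877, 0.0]
ft_force: [0.3, 0.4, -0.1]
grip_width: 50.0
```

Emit:
apply_moves(
  rot=[
    [0,0,0],
    [0,0,0],
    [0,0,0],
    [0,0,0],
    [0,0,0],
  ],
  translation=[
    [0,0,0],
    [0,0,0],
    [0,0,0],
    [0,0,0],
    [0,0,0],
  ],
  hand=[50,50,50,50,50],
)

```text
clock: 31.0
position: [561.5, -195.5, 207.0]
orientation: [-1.248, -2.883, -0.0]
ft_force: [0.4, 1.1, -0.4]
grip_width: 50.3
```

```bash
python3 cam.py; python3 - <<'E'
from h import *
from station import ctrl
w=dict(np.load("pics/wl.npz"))
D=w["depth"];f=240/np.tan(np.radians(w["fov_y"])/2)
v,u=np.nonzero((D>0)&(D<600));z=D[v,u]
X=(np.c_[(u-w["cx"])/f*z,(v-w["cy"])/f*z,z]-w["t"])@w["R"]
h=cv2.cvtColor(w["img"],cv2.COLOR_RGB2HSV)[v,u]
for nm,k in(("blank",(abs(X[:,2]-64)<2.5)&(h[:,1]>150)&(np.hypot(X[:,0]-525,X[:,1]+20)<45)),("fixjaw",(abs(X[:,2]-60)<1.6)&(h[:,1]<60)&(X[:,1]>-5)&(abs(X[:,0]-525)<30)),("jaw",(abs(X[:,2]-56)<1.6)&(h[:,1]<60)&(X[:,1]<-30)&(X[:,1]>-75)&(abs(X[:,0]-525)<30))):
    if k.sum()>5:print(nm,k.sum(),X[k,2].mean(),cv2.minAreaRect(X[k,:2].astype(np.float32)),X[k,:2].min(0),X[k,:2].max(0))
a=w["img"][:,:,::-1];t=ctrl.snapshot("top");b=t["img"][:,:,::-1]
A=np.zeros((600,800,3),np.uint8);A[:300,:400]=cv2.resize(a,(400,300));A[:300,400:]=cv2.resize(b,(400,300),interpolation=cv2.INTER_AREA)
A[300:]=cv2.resize(a[0:200,150:550][:, :],(600,300))[:, :].copy() if 0 else 0
A[300:,:600]=cv2.resize(a[0:220,120:560],(600,300))
cv2.imwrite("pics/fin.png",A)
E
```

```text
31.0 [ 561.54244709 -195.53944965  207.02465234] [ 0.39892143  1.06559293 -0.40909495]
knob (560.2344360351562, -195.4545135498047) crank 2.299987462912304
[(-120, 26.4), (-114, 26.2), (-108, 26.4), (-102, 26.3), (-96, 26.2), (-90, 25.9), (-84, 25.8), (-78, 26.2), (-72, 26.7), (-66, 27.8), (-60, 29.2), (-54, 31.5), (-48, 33.4), (-42, 34.9), (-36, 36.9), (-30, 39.2), (-24, 39.9), (-18, 40.7), (-12, 40.8), (-6, 39.6), (0, 37.1), (6, 39.2), (12, 39.6), (18, 41.6), (24, 43.4), (30, 44.1), (36, 44.2), (42, 43.9), (48, 41.3), (54, 36.8), (60, 32.4), (66, 29.0), (72, 26.2), (78, 26.0), (84, 25.3), (90, 25.6), (96, 25.8), (102, 25.4), (108, 25.8), (114, 0.0)]
blank 3351 64.44330984452118 ((526.0555419921875, -21.532943725585938), (39.664188385009766, 55.279998779296875), 88.88065338134766) [498.10412641 -41.7895341 ] [553.96555649  -2.0785602 ]
fixjaw 379 60.42414712877113 ((542.9967041015625, 4.7600812911987305), (24.641372680664062, 12.13002872467041), 42.92695617675781) [529.98219965  -0.55168578] [547.98769981  17.51721217]
jaw 1142 56.253698673288554 ((524.1521606445312, -57.475738525390625), (34.18164825439453, 39.7017936706543), 87.83024597167969) [504.50159447 -74.59662762] [544.44081556 -39.99090418]
```

View pics/fin.png

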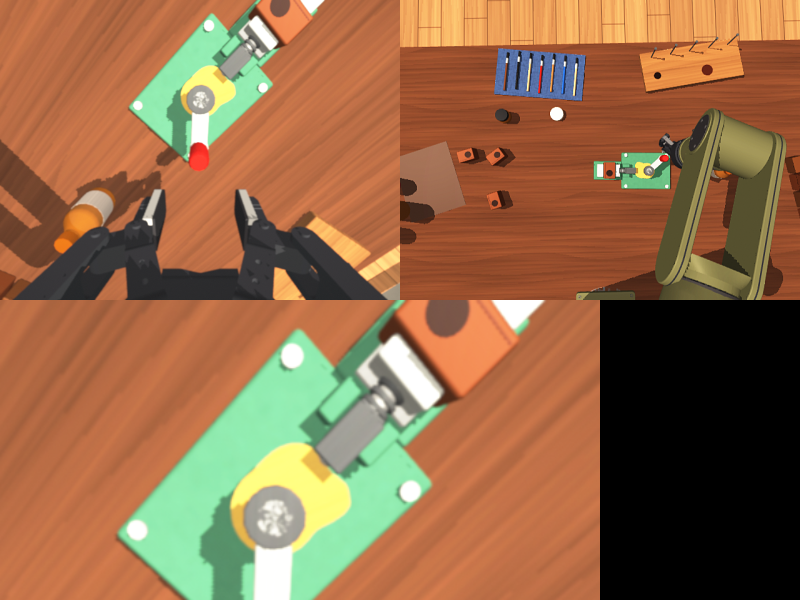

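```bash
python3 -c "
from station import ctrl
print(ctrl.sign_off())"
```

```text
the job is handed in; nothing more can be done
None
```

I set the blank in the nest and let go of it. Then I turned the crank counter-clockwise over the nose until the roller dropped, released it and handed the job in at 31 s. I'm fairly sure the roller is in the dwell, but the feel alone did not settle it.

**Blank:** I took the one farthest to the robot's right. In the last check it sat against the fixed jaw with the sliding jaw closed on it. It was within about 1 mm of centre along the fixture's x and stood at the right height.

**Crank:**
- The knob pushed back with about 16 N on the rise and pulled ahead with about 6 N on the drop.
- It stopped at about 2.30 rad. It stayed there for the 1.3 s between opening the fingers and the last look, with the hand lifted clear.
- I never turned it on up the shoulder.

**Other things:** The bottle was still standing, and the jar and tin were where they started.

**What disagreed:**
- **Rise force:** it was higher than the stated 10 N. I put the difference down to friction.
- **Dwell feel:** it was not clearly slack. The crank moved in small jerks at 8 to 12 N, so I also judged the dwell from the cam's rim in the wrist images.
- **Dwell position:** the rim and the forces put the dwell's middle anywhere from 2.31 to 2.41 rad, so the crank rests in its early part. In the close-up the roller sat in the valley between the nose and the shoulder.
- **Set-down force:** lowering the blank into the nest gave a brief wrist force of about 54 N, under the 120 N limit.

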